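# Bring gall and reared insect together over the light plate

## Task

Take the orange-capped vial out of the bench rack and push it right down into the empty hole of the blue carrier tray. Then lift the tray, keeping it close to level all the way so that the loose round gall never rolls out of its pocket, and finish holding it still and level about 10 cm above the middle of the light plate, its long side in line with the plate's long side (either way round). Do not put the tray down or let go of it, and leave the blue-capped vials, the jar and the dish where they are.

Things in the scene. Friction and masses are not known exactly. Their poses are not given: they have to be found in the camera images.
- tray: Blue carrier tray, loose, about 0.3 kg, flat base 190 x 90 x 8 mm standing on the bench. Origin: centre of its underside; x along the long side towards the vial hole, z up. A raised bail handle stands in its middle, a white square socket for one vial at its +x end (centre 70 mm from the tray's middle) and a low round pocket holding the gall at its -x end (68 mm from the middle). It may lie left or right of the bench rack, with the light plate on the other side.
- tray_bottom (a point): Centre of the tray's underside (same axes as the tray).
- tray_handle (a point): Centre of the tray's black handle bar, 76 mm above the tray's underside. The bar is 56 mm long along the tray's x, 16 mm thick along the tray's y and 18 mm high (67 to 85 mm above the underside), carried by two thin posts 24 mm either side of its middle; below the bar, between the posts, it is open. Pinch it across its 16 mm (fingers closing along the tray's y).
- tray_hole (a point): Centre of the mouth of the tray's empty vial hole, 32 mm above the tray's underside, same axes as the tray. The hole is 19 mm wide with a chamfered mouth and 24 mm deep, in a white socket block 40 x 40 mm. A seated vial's middle is 11 mm above this point and its top 46 mm above it. The nearest end of the handle bar is 42 mm away in -x, so fingers holding a vial here should lie along the tray's y.
- tray_pocket (a point): Where the gall's centre is when it sits in the middle of its pocket: 20 mm above the tray's underside, same axes as the tray. The pocket is a white ring of 32 mm inner width and only 5 mm high on the tray's flat base; the gall can roll about 6 mm each way in it and rolls over the rim if the tray is tipped or jerked hard.
- gall_center (a point): Centre of the loose brown round gall, a ball of 24 mm diameter and about 10 g. Leave it in its pocket.
- vial_mid (a point): Middle (half-way up) of the orange-capped vial, z along the vial, up. A straight cylinder 16 mm in diameter, cap included, and 70 mm tall, about 25 g; the cap is its top 18 mm, the lowest 5 mm taper to 10 mm wide. It starts upright in one of the three holes of the bench rack; the upper 40 mm stands out.
- vial_b_mid (a point): Middle of a blue-capped vial of the same size, in another hole of the bench rack. Leave it alone.
- vial_c_mid (a point): Middle of the other blue-capped vial, in the third hole of the bench rack. Leave it alone.
- rack: White bench rack, fixed, 160 x 50 x 40 mm; origin: centre of its underside; x along its row of three holes, spaced 50 mm, each 19 mm wide and 30 mm deep. Fingers taking a vial should close along the rack's y.
- plate_top (a point): Centre of the top of the white light plate, fixed to the bench, 200 x 140 mm and 18 mm high with a bright pale panel on top; x along its long side, z up.
- jar: Amber jar with a white lid, 60 mm wide, 75 mm tall, origin at the centre of its underside. Leave it alone.
- dish: Clear round dish with a dark specimen, 80 mm wide, 14 mm high (21 mm with the specimen), origin at the centre of its underside. Leave it alone.
- vial: The orange-capped vial itself (see vial_mid): origin at the centre of its foot.

How it is judged:
On the way, in this order (a step that is already met when the one before it is completed fails the run):
1. the orange-capped vial is fully down in the tray's hole and let go, the tray standing on the bench (horizontal distance between vial_mid and tray_hole below 0.008 m and z of vial_mid in the frame of tray_hole below 0.015 m and angle between the z axis of vial_mid and the z axis of tray_hole, either way round below 0.17 rad and contact force between the fingers and vial below 0.1 N and height (world z) of tray_bottom below 0.01 m), for 0.2 s.
2. the tray is lifted clear of the bench, close to level, vial and gall aboard (horizontal distance between vial_mid and tray_hole below 0.008 m and z of vial_mid in the frame of tray_hole below 0.015 m and angle between the z axis of vial_mid and the z axis of tray_hole, either way round below 0.17 rad and distance between gall_center and tray_pocket below 0.012 m and height (world z) of tray_bottom above 0.03 m and angle between tray's own z axis and vertical below 0.35 rad), for 0.2 s.
At the end, for the whole second after the job is handed in: Tray held still, level within 0.12 rad, underside 60-140 mm above the plate top, middles within 30 mm in plan, long sides within 0.26 rad; vial within 4 mm of fully seated; gall within 12 mm of pocket centre; blue-capped vials moved under 20 mm, jar and dish under 30 mm (horizontal distance between vial_mid and tray_hole below 0.008 m and z of vial_mid in the frame of tray_hole below 0.015 m and angle between the z axis of vial_mid and the z axis of tray_hole, either way round below 0.17 rad and distance between gall_center and tray_pocket below 0.012 m and z of tray_bottom in the frame of plate_top between 0.06 and 0.14 m and horizontal distance between tray_bottom and plate_top below 0.03 m and angle between tray's own z axis and vertical below 0.12 rad and angle between the x axis of tray and the x axis of plate_top, either way round below 0.26 rad and linear speed of tray below 0.03 m/s and angular speed of tray below 0.2 rad/s and contact force between the fingers and tray above 1 N and distance of each of vial_b_mid, vial_c_mid from where it was at the start of the episode below 0.02 m and distance of each of jar, dish from where it was at the start of the episode below 0.03 m); the arm keeps its last pose, push and grip.
It fails at once if the gall leaves its pocket (distance between gall_center and tray_pocket above 0.02 m).
It fails at once if the tray is tipped more than 0.35 rad (angle between tray's own z axis and vertical above 0.35 rad).
It fails at once if a blue-capped vial, the jar or the dish is displaced (distance of any of vial_b_mid, vial_c_mid from where it was at the start of the episode above 0.02 m or distance of any of jar, dish from where it was at the start of the episode above 0.03 m).
It also fails if it takes over 72 s, if anything falls off the work surface, if the arm or the gripper's body presses on something with over 40 N, if the wrist force passes 120 N, or if a joint passes its speed limit or range.

## Robot

A 6-joint arm with a two-finger parallel gripper is mounted at the origin on the work surface. World frame = base frame: x ahead of the robot, y to its left, z up, the work surface at z = 0. Lengths are in m, angles in rad, forces in N, time in s.
With the tool pointing down it reaches from about 0.375 to 0.925 m from the base axis. Payload 5.7 kg.
Tool frame: the origin (TCP) lies on the mounting face of the last link; the fingertips stand 173 mm ahead of it and the grasp point (between the pads) lies 155 mm ahead of it (manip.grip_depth is the distance from the TCP to the grasp point, in m); z points along the fingers, y is the direction in which the jaws open and shut (so a half turn about z gives the same grasp; the last joint's range is limited). The gripper opens to 85 mm and grips with 20 to 120 N. Pads are 22 mm wide; open, the fingers measure 114 mm over their backs; the gripper's body (76 mm by 85 mm) begins 54 mm behind the grasp point. The pads swing forward as they close: fully open they stand 13 mm farther back than shut.
Start: joints at [-1.39, 0.359, 1.51, -0, 1.272, -0.115], TCP at [0.175, -0.574, 0.405] pointing down, gripper open.
Joint ranges: [-2.97, 2.97], [-1.01, 2.36], [0.21, 2.38], [-0.96, 4.11], [0.2, 2.71], [-2.98, 2.98]. Speed limits (rad/s): [2.39, 2.39, 3.14, 3.14, 3.14, 3.14].

## Interface

Orientations are given as [roll, pitch, yaw] about the fixed x, y, z axes, in that order (R = Rz(yaw) Ry(pitch) Rx(roll)).
In Python, from rig import observe, cams, manip, models gives the robot as it stands.
- The arm moves only by the tool servo_tool, never from a script. Its arguments are lists of equal length, an entry for each row: "claw": the gripper's target within -1 to 1 (shut at 1, half-way at 0, fully open at -1); "travel": the shift along the tool's x, y, z in mm, a list of three; "rotation": the turn, a rotation vector about the tool's x, y, z in rad, a list of three. A call has exactly 5 rows; each row shifts and turns the commanded pose from where the row before left it, along the tool's axes as they then stand; what a row does not reach is not made up. A row lasts 1/8 s, in which the tool goes at most 62.5 mm and 10.7 degrees, less where a joint would pass 70% of its speed; a pose out of reach is approached as far as the arm can. A call with a gripper value outside its range is refused whole. The fingers move at their own pace and stop on an object; the grip force is fixed at half the most. Time passes only in rows, so rows that do not move let the fingers close, or fill a call up. It gives the time, the measured TCP pose, the force and the opening at its end, in the units of the state.
- observe(): the state, without advancing time (a new reading comes with each control period).
- cams.capture(name): name is "scene" or "top" or "wrist"; returns the picture (420x560x3 uint8, red, green, blue); there is no depth.
- cams.camera_model(name): a dict with "fx", "fy", "cx", "cy" (pixels), "position" and "rotation" of the camera in the world; the wrist camera has in their place "tool_from_camera" (4x4, takes a point from camera to tool coordinates, whose origin is the TCP and whose axes are the flange's). Camera axes: x right, y down, z forward; pixel columns grow to the right and rows downward; lengths in m; the calibration is good to about 2 mm. A picture is of the moment at which its call begins: read the wrist's pose just before it. camera_model takes no time and is no camera call.
- manip.finish_job(): hands the job in, once; it reports no verdict.
Trained networks look in the newest picture that a camera, given by its name, has taken for a name from the list of things; names that differ only in an ending like _2 or _b are one class to them, and where a whole thing is asked for, a point or a joint stands for the part that bears it (a point fixed in the world has none). Each returns a list of dicts, best first, with "confidence" (0 to 1); they miss things now and then, are a little off and sometimes report something else, mostly with a low value. They report only what shows in the picture. A call takes as long as a camera call.
- models.trace(camera, target): "mask" (420x560 bool, what is visible of it) and "box" ([left, top, width, height] in pixels, round what is visible of it).
The state is a dict: "time_s": time; "joint_positions": joint angles; "qvel": joint speeds; "effort": joint torques, N m; "tcp_pos": TCP position; "ee_rot": TCP orientation; "wrist_force": force on the tool from outside, world axes, zero at the start; "wrist_torque": the same for the moment, N m; "opening": opening from 0.0 (shut) to 1.0 (fully open).
Only numpy, scipy, OpenCV 4.12 (cv2) and the standard library are available. Lean on these libraries where they do the work, as an engineer would, in place of code of your own. Each camera call takes 0.05 s, during which the arm holds its last target.

## Working session

There is one attempt and no reset: what is moved stays moved. The work goes in short steps, Python scripts to look and compute and a tool call to move; the robot and the scene stay as the last step left them, time stands still between calls to the robot, and variables do not carry over. Pictures are saved under pics/ and viewed, and the job is handed in when it is done.

Besides the shell and the picture viewer there is one more tool, called after "Request:" as name(argument=value, ...), one argument or row to a line, values as JSON. servo_tool: Moves the arm, as the interface text tells. Its arguments: {"type":"object","properties":{"claw":{"type":"array"},"travel":{"type":"array"},"rotation":{"type":"array"}},"required":["claw","travel","rotation"]}

```bash
mkdir -p pics; ls; python3 - <<'E'
from rig import observe,cams,manip,models
import cv2
print(observe())
for n in ("scene","top","wrist"):
    im=cams.capture(n); cv2.imwrite(f"pics/{n}0.png",im[:,:,::-1]); print(n,cams.camera_model(n))
print(manip.grip_depth)
E
```

```text
pics
{'time_s': 0.0, 'joint_positions': array([-1.39010010e+00,  3.59511755e-01,  1.51146053e+00,  2.32458649e-05,
        1.27250111e+00, -1.15107483e-01]), 'qvel': array([ 1.30848870e-05, -2.23062112e-03, -8.99589290e-05, -3.00152144e-04,
       -6.14365906e-04, -3.23276734e-04]), 'effort': array([-5.69275180e-04, -5.27609932e+01, -2.78620863e+01,  1.85128902e-04,
        1.31629818e-02, -2.95527332e-05]), 'tcp_pos': array([ 0.17483057, -0.5735747 ,  0.40383858]), 'ee_rot': array([-3.13972692e+00, -2.38067999e-04,  2.95796636e-01]), 'wrist_force': array([ 0.72626905, -0.53724162, -0.51137207]), 'wrist_torque': array([0.00715193, 0.00221351, 0.00064896]), 'opening': 1.0034838659873493}
scene {'fx': 490.80124107518526, 'fy': 490.80124107518526, 'cx': 278.9589873384612, 'cy': 206.94714854775734, 'position': array([ 1.00484848, -0.36172409,  0.78887848]), 'rotation': array([-2.46584274,  0.00744306,  0.89072409])}
top {'fx': 409.4037985447899, 'fy': 409.4037985447899, 'cx': 271.8434289335752, 'cy': 210.53557273456872, 'position': array([ 0.47278832, -0.0151006 ,  0.9385134 ]), 'rotation': array([-3.03674827, -0.00673052, -1.57826339])}
wrist {'fx': 328.576969738095, 'fy': 328.576969738095, 'cx': 276.35409318742654, 'cy': 207.34866942523632, 'tool_from_camera': array([[ 1.03686529e-03, -9.45803235e-01, -3.24738612e-01,
         8.44195525e-02],
       [ 9.99999343e-01,  1.13942205e-03, -1.25653214e-04,
        -1.33524230e-03],
       [ 4.88857550e-04, -3.24738269e-01,  9.45803795e-01,
         2.99345078e-02],
       [ 0.00000000e+00,  0.00000000e+00,  0.00000000e+00,
         1.00000000e+00]])}
0.1547
```

View pics/scene0.png

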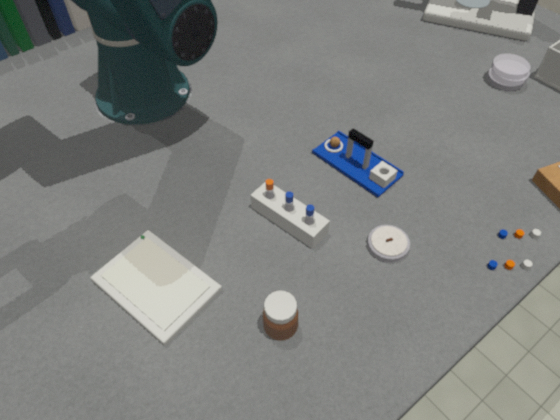

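View pics/top0.png

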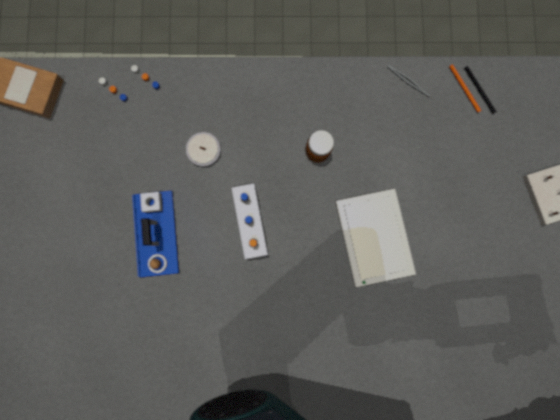

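View pics/wrist0.png

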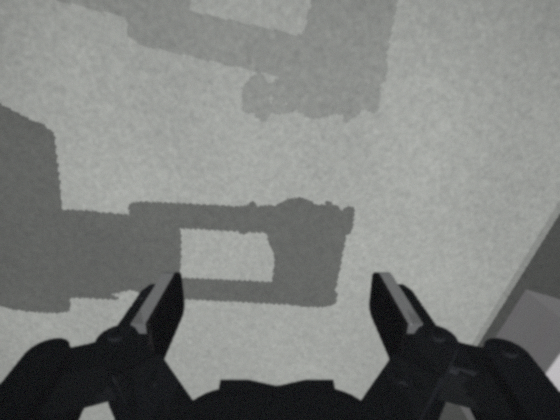

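The scene view shows the tray (hole end near (384,173), gall at (335,145)), the rack with the orange vial at its left end (270,186), the plate at (155,285), the jar at (280,315) and the dish at (389,241). In the top view the orange cap is at (253,243), the hole at (150,202), the gall at (157,264) and the plate at (377,238). Next I triangulate from the two cameras.

```bash
cat > h.py <<'E'
import numpy as np,cv2
from scipy.spatial.transform import Rotation as R
from rig import observe,cams,manip,models
def K(m): return np.array([[m['fx'],0,m['cx']],[0,m['fy'],m['cy']],[0,0,1]])
def cam(name,st=None):
    m=cams.camera_model(name)
    if name=='wrist':
        st=st or observe(); T=np.eye(4); T[:3,:3]=R.from_euler('xyz',st['ee_rot']).as_matrix(); T[:3,3]=st['tcp_pos']
        T=T@m['tool_from_camera']; return K(m),T[:3,:3],T[:3,3]
    return K(m),R.from_euler('xyz',m['rotation']).as_matrix(),np.array(m['position'])
def ray(c,uv):
    d=c[1]@np.linalg.solve(c[0],[uv[0],uv[1],1.]); return c[2],d/np.linalg.norm(d)
def onz(c,uv,z):
    o,d=ray(c,uv); return o+d*(z-o[2])/d[2]
def tri(*cu):
    A=np.zeros((3,3));b=np.zeros(3);L=[]
    for c,uv in cu:
        o,d=ray(c,uv);P=np.eye(3)-np.outer(d,d);A+=P;b+=P@o;L.append((o,P))
    x=np.linalg.solve(A,b); return x,[np.linalg.norm(P@(x-o)) for o,P in L]
def proj(c,p):
    q=c[0]@(c[1].T@(np.asarray(p)-c[2])); return q[:2]/q[2]
E
python3 - <<'E'
from h import *
C={n:cam(n) for n in('scene','top')}
for n in C: cams.capture(n)
for t in('tray','vial','vial_b_mid','gall_center','rack','plate_top','jar','dish','tray_handle','tray_hole'):
  for n in C:
    try:
      for d in models.trace(n,t)[:3]:
        m=d['mask'];ys,xs=np.nonzero(m)
        print(t,n,round(d['confidence'],2),d['box'],m.sum(),(xs.mean().round(1),ys.mean().round(1)),onz(C[n],(xs.mean(),ys.mean()),0).round(3)[:2])
        rr=cv2.minAreaRect(np.c_[xs,ys].astype(np.float32)); print('   ',rr)
    except Exception as e: print(t,n,e)
E
```

```text
tray scene 0.68 [313.3, 131.8, 93.0, 62.2] 3035 (np.float64(358.9), np.float64(161.2)) [0.521 0.251]
    ((359.78399658203125, 158.11834716796875), (90.0173110961914, 45.33300018310547), 33.9297981262207)
tray top 0.93 [131.6, 191.0, 45.4, 83.4] 3342 (np.float64(154.7), np.float64(232.7)) [0.522 0.246]
    ((154.89260864257812, 233.46835327148438), (83.51917266845703, 42.02485656738281), 85.38934326171875)
vial scene 0.57 [266.9, 179.0, 4.1, 25.1] 138 (np.float64(268.7), np.float64(188.0)) [0.456 0.047]
    ((268.5, 188.5), (19.0, 7.0), 90.0)
vial top 0.5 [251.8, 240.0, 5.1, 7.0] 43 (np.float64(252.9), np.float64(242.4)) [0.498 0.022]
    ((253.0, 242.5), (7.0, 6.0), 90.0)
vial_b_mid scene 0.63 [288.0, 188.5, 6.0, 22.6] 130 (np.float64(288.5), np.float64(200.5)) [0.509 0.057]
    ((288.5, 200.5), (17.0, 7.0), 90.0)
vial_b_mid scene 0.55 [251.5, 183.9, 80.3, 61.9] 2212 (np.float64(289.2), np.float64(215.4)) [0.54  0.034]
    ((288.7676086425781, 212.84213256835938), (84.78190612792969, 33.30717849731445), 34.186119079589844)
vial_b_mid top 0.72 [132.1, 192.7, 44.7, 84.8] 3378 (np.floa
[... 3791 characters left out ...]
, np.float64(232.6)) [0.523 0.246]
    ((154.4932861328125, 233.41836547851562), (83.32177734375, 41.35369873046875), 85.30131530761719)
tray_hole scene 0.77 [312.2, 128.1, 94.1, 63.5] 2956 (np.float64(359.4), np.float64(161.3)) [0.522 0.252]
    ((359.9237976074219, 158.35797119140625), (87.94419860839844, 45.173519134521484), 35.21759033203125)
tray_hole scene 0.33 [267.2, 179.8, 6.2, 17.2] 149 (np.float64(268.4), np.float64(187.3)) [0.454 0.048]
    ((268.0, 187.5), (19.0, 8.0), 90.0)
tray_hole top 0.65 [133.4, 190.1, 46.8, 88.2] 3225 (np.float64(155.0), np.float64(232.8)) [0.522 0.245]
    ((155.12437438964844, 233.2411346435547), (83.4302978515625, 41.96451187133789), 85.91438293457031)
```

```bash
python3 - <<'E'
from h import *
ims={n:cv2.imread(f'pics/{n}0.png') for n in('scene','top')}
C={n:cam(n) for n in ims}
def blob(n,lo,hi,box):
    h=cv2.cvtColor(ims[n],cv2.COLOR_BGR2HSV);m=cv2.inRange(h,lo,hi);x,y,w,hh=box
    mm=np.zeros_like(m);mm[y:y+hh,x:x+w]=m[y:y+hh,x:x+w]
    ys,xs=np.nonzero(mm);return xs.mean(),ys.mean(),len(xs),mm
o=[blob(n,(3,120,90),(18,255,255),b) for n,b in(('scene',(255,170,30,30)),('top',(240,230,30,30)))]
print('orange',[v[:3] for v in o],tri((C['scene'],o[0][:2]),(C['top'],o[1][:2])))
for n in ims:
    m=blob(n,(108,150,60),(125,255,255),(300,120,110,80) if n=='scene' else (120,180,70,110))[3]
    ys,xs=np.nonzero(m);r=cv2.minAreaRect(np.c_[xs,ys].astype(np.float32));p=cv2.boxPoints(r);print('tray',r,[onz(C[n],q,.008).round(3)[:2] for q in p])
for n,b in(('scene',(345,125,35,30)),('top',(136,210,28,40))):
    v=blob(n,(0,0,0),(180,255,38),b);print('bar',v[:3],onz(C[n],v[:2],.08)); 
for n,b in (('scene',(320,150,1,1)),):pass
a=cv2.resize(ims['top'][180:290,120:280],None,fx=5,fy=5,interpolation=cv2.INTER_NEAREST);cv2.imwrite('pics/topz.png',a)
E
```

```text
orange [(np.float64(269.1363636363636), np.float64(183.63636363636363), 66), (np.float64(252.94871794871796), np.float64(242.53846153846155), 39)] (array([0.49616297, 0.01856868, 0.07013861]), [np.float64(0.0003241225825439841), np.float64(0.00032412258254401935)])
tray ((357.4535217285156, 162.06838989257812), (87.09191131591797, 34.73091125488281), 34.215702056884766) [array([0.438, 0.183]), array([0.396, 0.282]), array([0.61 , 0.295]), array([0.638, 0.204])]
tray ((154.9253387451172, 233.83401489257812), (82.14362335205078, 39.76630401611328), 85.07289123535156) [array([0.609, 0.299]), array([0.617, 0.208]), array([0.431, 0.189]), array([0.424, 0.278])]
bar (np.float64(360.14009661835746), np.float64(138.77777777777777), 207) [0.52534881 0.23641955 0.08      ]
bar (np.float64(147.79166666666666), np.float64(231.77777777777777), 72) [0.52013922 0.23840735 0.08      ]
```

View pics/topz.png

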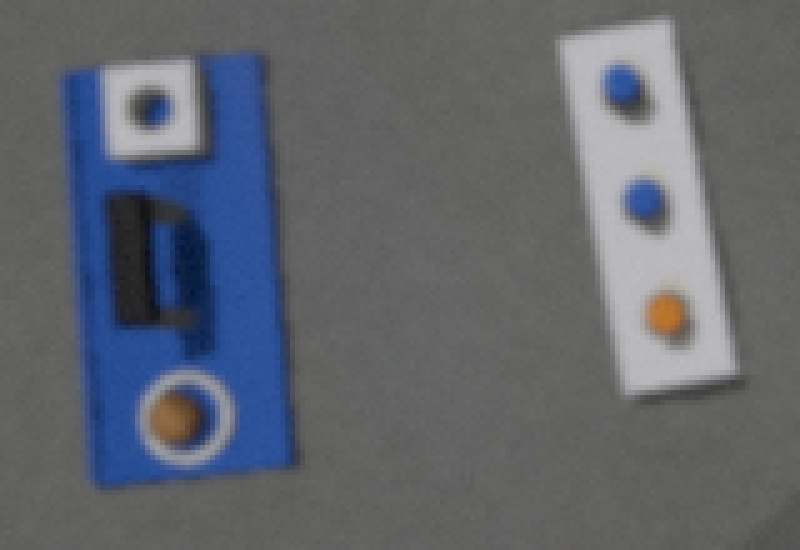

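The coarse fix agrees from both cameras. The cap is at about (0.496, 0.019, 0.070), with 0.071 expected, and the tray centre is near (0.520, 0.243) with yaw of about 0.1. I'll move above the vial and measure it with the wrist camera.

Request:
servo_tool(
  claw=[-1, -1, -1, -1, -1],
  travel=[
    [40, -39, 0],
    [40, -39, 0],
    [40, -39, 0],
    [40, -39, 0],
    [40, -39, 0],
  ],
  rotation=[
    [0, 0, 0],
    [0, 0, 0],
    [0, 0, 0],
    [0, 0, 0],
    [0, 0, 0],
  ],
)

```text
time_s: 1.88
tcp_pos: [0.3099, -0.3276, 0.4049]
ee_rot: [3.141, -0.0, 0.295]
wrist_force: [0.4, -1.3, 0.3]
opening: 0.999
```

Request:
servo_tool(
  claw=[-1, -1, -1, -1, -1],
  travel=[
    [40, -39, 0],
    [40, -39, 0],
    [40, -39, 0],
    [40, -39, 0],
    [40, -39, 0],
  ],
  rotation=[
    [0, 0, 0],
    [0, 0, 0],
    [0, 0, 0],
    [0, 0, 0],
    [0, 0, 0],
  ],
)

```text
time_s: 2.5
tcp_pos: [0.4445, -0.0826, 0.4051]
ee_rot: [3.141, -0.001, 0.296]
wrist_force: [1.1, 0.3, 0.8]
opening: 0.996
```

Request:
servo_tool(
  claw=[-1, -1, -1, -1, -1],
  travel=[
    [40, -41, 0],
    [40, -42, 0],
    [0, 0, 0],
    [0, 0, 0],
    [0, 0, 0],
  ],
  rotation=[
    [0, 0, 0],
    [0, 0, 0],
    [0, 0, 0.069],
    [0, 0, 0],
    [0, 0, 0],
  ],
)

```text
time_s: 3.12
tcp_pos: [0.4959, 0.018, 0.4047]
ee_rot: [-3.142, 0.0, 0.227]
wrist_force: [0.1, 0.7, -0.4]
opening: 0.999
```

```bash
python3 - <<'E'
from h import *
s=observe();print(s['tcp_pos'],s['ee_rot'],s['time_s'])
im=cams.capture('wrist');cv2.imwrite('pics/w1.png',im[:,:,::-1]);np.savez('w1.npz',p=s['tcp_pos'],r=s['ee_rot'])
E
```

```text
[0.4959279  0.01802712 0.4047253 ] [-3.14158067e+00  1.80252032e-04  2.27379626e-01] 3.125
```

View pics/w1.png

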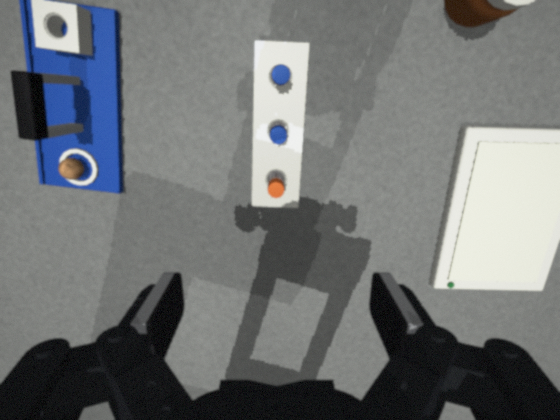

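The wrist view shows the rack edges nearly vertical at x≈252 to 308, the orange cap at (276,188), the tray hole at (57,26), the gall at (71,168) and the plate at right. I'll refine all of these.

```bash
python3 - <<'E'
from h import *
im=cv2.imread('pics/w1.png');z=np.load('w1.npz');c=cam('wrist',dict(tcp_pos=z['p'],ee_rot=z['r']))
h=cv2.cvtColor(im,cv2.COLOR_BGR2HSV)
def bl(lo,hi,b):
    m=np.zeros(h.shape[:2],np.uint8);x,y,w,hh=b;m[y:y+hh,x:x+w]=cv2.inRange(h,lo,hi)[y:y+hh,x:x+w];ys,xs=np.nonzero(m);return m,xs,ys
m,xs,ys=bl((2,120,90),(18,255,255),(260,170,35,35));print('cap',xs.mean(),ys.mean(),len(xs),xs.min(),xs.max(),ys.min(),ys.max(),onz(c,(xs.mean(),ys.mean()),.077))
for z_ in(.08,.071,.062): print('pred',proj(c,(0.496,.0186,z_)))
print(tri((cam('top'),(252.95,242.54)),(cam('scene'),(269.1,183.6)),(c,(xs.mean(),ys.mean()))))
caps=[]
for b in((268,60,30,26),(265,122,30,26)):
    m,xs,ys=bl((105,120,60),(128,255,255),b);caps.append(onz(c,(xs.mean(),ys.mean()),.077)[:2]);print('blue',xs.mean(),ys.mean(),caps[-1])
d=caps[0]-caps[1];print('rack yaw from blues',np.arctan2(d[1],d[0]),np.linalg.norm(d))
# hole: mouth corners
g=cv2.resize(im[0:200,0:130],None,fx=4,fy=4,interpolation=cv2.INTER_CUBIC);cv2.imwrite('pics/w1z.png',g[:600])
# plate corners
t=cv2.imread('pics/top0.png');hh=cv2.cvtColor(t,cv2.COLOR_BGR2HSV);mk=np.zeros(hh.shape[:2],np.uint8);mk[180:295,325:425]=cv2.inRange(hh,(0,0,105),(180,120,255))[180:295,325:425]
ys,xs=np.nonzero(cv2.morphologyEx(mk,cv2.MORPH_CLOSE,np.ones((9,9))));r=cv2.minAreaRect(np.c_[xs,ys].astype(np.float32));P=np.array([onz(cam('top'),q,.018)[:2] for q in cv2.boxPoints(r)]);print('plate',P,P.mean(0),len(xs),np.linalg.norm(np.diff(P,axis=0),axis=1))
E
```

```text
cap 275.6413502109705 187.55274261603375 237 268 283 178 196 [0.49706809 0.02045845 0.077     ]
pred [277.31746391 189.92984175]
pred [277.29663518 187.34693927]
pred [277.27690373 184.90010618]
(array([0.49559347, 0.01918451, 0.06951255]), [np.float64(0.0008290111284541664), np.float64(0.000565674138211973), np.float64(0.0009883014739514684)])
blue 280.3333333333333 74.38039215686274 [0.59404809 0.0388797 ]
blue 277.9732142857143 134.21428571428572 [0.54545612 0.0295406 ]
rack yaw from blues 0.18987899594153593 0.04948130236335275
plate [[ 0.60213171 -0.16240518]
 [ 0.64090403 -0.34158072]
 [ 0.43054931 -0.37865833]
 [ 0.39385744 -0.20341176]] [ 0.51686062 -0.271514  ] 5892 [0.18332257 0.21359742 0.17904651]
```

View pics/w1z.png

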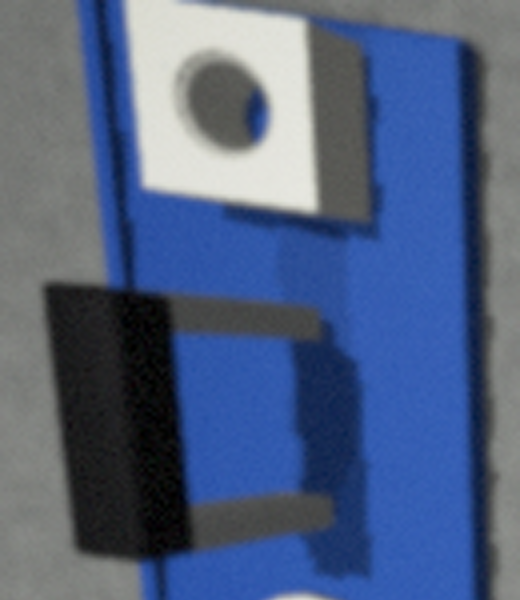

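Request:
servo_tool(
  claw=[-1, -1, -1, -1, -1],
  travel=[
    [1, -2, 0],
    [0, 0, 50],
    [0, 0, 45],
    [0, 0, 0],
    [0, 0, 0],
  ],
  rotation=[
    [0, 0, 0.037],
    [0, 0, 0],
    [0, 0, 0],
    [0, 0, 0],
    [0, 0, 0],
  ],
)

```text
time_s: 3.8
tcp_pos: [0.4973, 0.0201, 0.311]
ee_rot: [3.141, -0.001, 0.189]
wrist_force: [-0.1, -0.3, 0.1]
opening: 1.004
```

```bash
python3 - <<'E'
from h import *
s=observe();im=cams.capture('wrist')[:,:,::-1].copy();cv2.imwrite('pics/w2.png',im);np.savez('w2.npz',p=s['tcp_pos'],r=s['ee_rot'])
c=cam('wrist',s);print(s['tcp_pos'],s['ee_rot'])
h=cv2.cvtColor(im,cv2.COLOR_BGR2HSV);m=cv2.inRange(h,(2,120,90),(18,255,255));n,l,st,ce=cv2.connectedComponentsWithStats(m)
for i in range(1,n):
    if st[i,4]>60:print(st[i],ce[i],onz(c,ce[i],.077),onz(c,ce[i],.08))
for z in(.08,.062):print(proj(c,(.4965,.02,z)))
E
```

```text
[0.49733107 0.02007752 0.31096812] [ 3.14130015e+00 -1.39112538e-03  1.89160940e-01]
[266 213  24  29 521] [277.78502879 227.45873321] [0.49753213 0.0204991  0.077     ] [0.49874236 0.02074559 0.08      ]
[278.24487539 230.73206644]
[278.11491032 220.89263601]
```

View pics/w2.png

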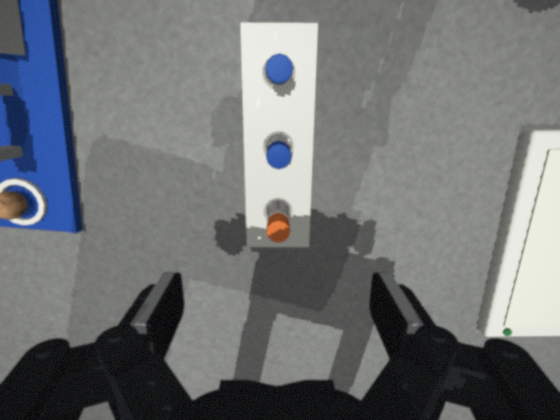

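The cap is at (278,227), midway between the fingers, and the rack edges are symmetric, so the yaw is right. I'll descend to TCP z 0.220 and close.

Request:
servo_tool(
  claw=[-1, -1, -1, -1, -1],
  travel=[
    [0, 0, 45],
    [0, 0, 30],
    [0, 0, 16],
    [0, 0, 0],
    [0, 0, 0],
  ],
  rotation=[
    [0, 0, 0],
    [0, 0, 0],
    [0, 0, 0],
    [0, 0, 0],
    [0, 0, 0],
  ],
)

```text
time_s: 4.47
tcp_pos: [0.4977, 0.0205, 0.2203]
ee_rot: [3.141, -0.003, 0.19]
wrist_force: [0.1, -0.3, 1.1]
opening: 1.0
```

Request:
servo_tool(
  claw=[0.3, 0.5, 1, 1, 1],
  travel=[
    [0, 0, 0],
    [0, 0, 0],
    [0, 0, 0],
    [0, 0, 0],
    [0, 0, 0],
  ],
  rotation=[
    [0, 0, 0],
    [0, 0, 0],
    [0, 0, 0],
    [0, 0, 0],
    [0, 0, 0],
  ],
)

```text
time_s: 5.1
tcp_pos: [0.4968, 0.0206, 0.2188]
ee_rot: [3.142, -0.0, 0.19]
wrist_force: [-0.6, -1.0, 2.2]
opening: 0.175
```

Request:
servo_tool(
  claw=[1, 1, 1, 1, 1],
  travel=[
    [0, 0, 0],
    [0, 0, 0],
    [0, 0, 0],
    [0, 0, 0],
    [0, 0, 0],
  ],
  rotation=[
    [0, 0, 0],
    [0, 0, 0],
    [0, 0, 0],
    [0, 0, 0],
    [0, 0, 0],
  ],
)

```text
time_s: 5.72
tcp_pos: [0.4968, 0.0206, 0.2188]
ee_rot: [3.142, -0.0, 0.19]
wrist_force: [-0.3, -0.3, 3.7]
opening: 0.173
```

```bash
python3 - <<'E'
from h import *
s=observe();im=cams.capture('wrist')[:,:,::-1].copy();cv2.imwrite('pics/w3.png',im);print(s['tcp_pos'],s['ee_rot'],s['opening'],s['wrist_force'])
E
```

```text
[0.49675733 0.02059909 0.21880837] [ 3.14155836e+00 -1.96094497e-04  1.89841799e-01] 0.17345065195566237 [-0.2674663  -0.2633294   3.72037234]
```

View pics/w3.png

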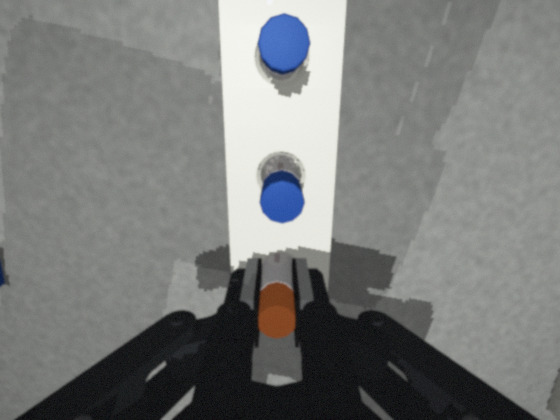

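The cap is held squarely between the pads at (277,310), and an opening of about 15 mm fits the 16 mm vial. I'll lift it and compute the hole and tray yaw from the earlier images.

Request:
servo_tool(
  claw=[1, 1, 1, 1, 1],
  travel=[
    [0, 0, -20],
    [0, 0, -35],
    [0, 0, -45],
    [0, 0, -40],
    [0, 0, 0],
  ],
  rotation=[
    [0, 0, 0],
    [0, 0, 0],
    [0, 0, 0],
    [0, 0, 0],
    [0, 0, 0],
  ],
)

```text
time_s: 6.4
tcp_pos: [0.4978, 0.0207, 0.3614]
ee_rot: [3.14, -0.006, 0.19]
wrist_force: [0.6, -0.5, -1.2]
opening: 0.17
```

```bash
python3 - <<'E'
from h import *
z=np.load('w1.npz');c=cam('wrist',dict(tcp_pos=z['p'],ee_rot=z['r']));t=cam('top')
print(onz(c,(55.7,25.5),.032),onz(t,(150.4,201.4),.032),tri((c,(55.7,25.5)),(t,(150.4,201.4))))
# block top corners in w1 (zoom/4)
B=np.array([onz(c,(x/4,y/4),.032)[:2] for x,y in((125,0),(143,187),(320,213),(306,18))]);print(B,B.mean(0))
print('x edges yaw',[np.arctan2(*(a-b)[::-1]) for a,b in((B[3],B[2]),(B[0],B[1]))])
print('ring',onz(c,(79,167),.013))
print(observe()['tcp_pos'])
E
```

```text
[0.59024074 0.25151781 0.032     ] [0.59042219 0.24841954 0.032     ] (array([0.589615  , 0.24600929, 0.0406541 ]), [np.float64(0.00032588539262029764), np.float64(0.0003258853926199762)])
[[0.60624729 0.2734064 ]
 [0.56771721 0.26963865]
 [0.57149117 0.22869361]
 [0.61190984 0.23330211]] [0.58934137 0.25126019]
x edges yaw [np.float64(0.11352872270133466), np.float64(0.09747731082836757)]
ring [0.45305285 0.23602422 0.013     ]
[0.49784166 0.02071246 0.3614338 ]
```

Request:
servo_tool(
  claw=[1, 1, 1, 1, 1],
  travel=[
    [22, -35, 0],
    [24, -37, 0],
    [24, -37, 0],
    [24, -37, 0],
    [23, -35, 0],
  ],
  rotation=[
    [0, 0, 0],
    [0, 0, 0],
    [0, 0, 0],
    [0, 0, 0],
    [0, 0, 0],
  ],
)

```text
time_s: 7.02
tcp_pos: [0.5772, 0.2219, 0.3567]
ee_rot: [-3.141, 0.003, 0.19]
wrist_force: [0.1, 0.2, -0.5]
opening: 0.171
```

Request:
servo_tool(
  claw=[1, 1, 1, 1, 1],
  travel=[
    [16, -26, 0],
    [0, 0, 0],
    [0, 0, 0],
    [0, 0, 0],
    [0, 0, 0],
  ],
  rotation=[
    [0, 0, 0],
    [0, 0, 0.082],
    [0, 0, 0],
    [0, 0, 0],
    [0, 0, 0],
  ],
)

```text
time_s: 7.65
tcp_pos: [0.5881, 0.2485, 0.3584]
ee_rot: [-3.142, 0.001, 0.108]
wrist_force: [0.3, -1.0, 0.4]
opening: 0.165
```

```bash
python3 - <<'E'
from h import *
s=observe();im=cams.capture('wrist')[:,:,::-1].copy();cv2.imwrite('pics/w4.png',im);print(s['tcp_pos'],s['ee_rot'],s['opening'],s['wrist_force']);np.savez('w4.npz',p=s['tcp_pos'],r=s['ee_rot'])
t=cams.capture('top')[:,:,::-1];cv2.imwrite('pics/t4.png',t)
E
```

```text
[0.58809053 0.24851868 0.35838598] [-3.14156799e+00  6.89347006e-04  1.07979813e-01] 0.16479554870844101 [ 0.28367122 -1.04292891  0.35348923]
```

View pics/w4.png

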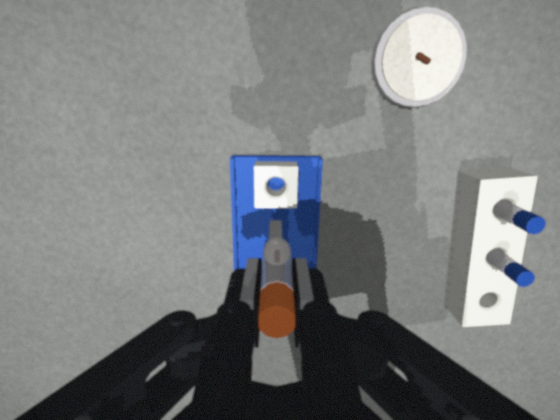

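```bash
python3 - <<'E'
from h import *
im=cv2.imread('pics/w4.png');z=np.load('w4.npz');c=cam('wrist',dict(tcp_pos=z['p'],ee_rot=z['r']))
g=im.max(2)
# white block: low saturation bright
h=cv2.cvtColor(im,cv2.COLOR_BGR2HSV);m=np.zeros(g.shape,np.uint8);m[155:215,240:312]=cv2.inRange(h,(0,0,150),(180,60,255))[155:215,240:312]
n,l,st,ce=cv2.connectedComponentsWithStats(m);i=1+st[1:,4].argmax();print(st[i])
ct,_=cv2.findContours((l==i).astype(np.uint8),cv2.RETR_CCOMP,cv2.CHAIN_APPROX_NONE)
for k in ct:
    if len(k)>15:
        r=cv2.minAreaRect(k);print(len(k),r,onz(c,r[0],.032))
m=np.array([0,0,1])
T=R.from_euler('xyz',z['r']).as_matrix()
for d in(.138,.208,.2):print('vial axis px',d,proj(c,z['p']+T@[0,0,d]))
m=cams.camera_model('wrist')
cv2.imwrite('pics/w4z.png',cv2.resize(im[150:350,200:360],None,fx=3,fy=3,interpolation=cv2.INTER_CUBIC))
E
```

```text
[ 254  164   45   45 1612]
163 ((275.6149597167969, 186.4028778076172), (44.236175537109375, 43.761322021484375), 1.432096242904663) [0.59062784 0.25100383 0.032     ]
54 ((275.5000305175781, 185.5), (18.384775161743164, 19.798988342285156), 45.0) [0.59148251 0.25120456 0.032     ]
vial axis px 0.138 [279.8453198  320.20550097]
vial axis px 0.208 [278.73915653 243.86836751]
vial axis px 0.2 [278.82618324 249.87414377]
```

View pics/w4z.png

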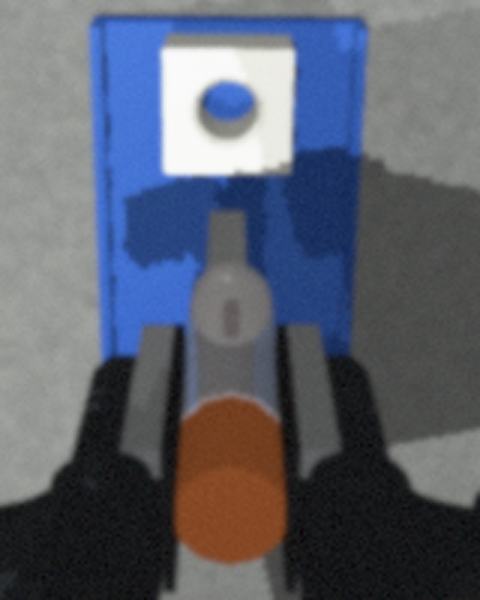

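The vial hangs straight between the pads, with its cap top at (277,322) and its shoulder at (277,250). The socket is at (275.6,186), so the hole is at about (0.591, 0.251). The vial appears about 1 mm to -y of the tool axis, which looks like camera bias, so I correct by the relative offset and lower most of the way.

Request:
servo_tool(
  claw=[1, 1, 1, 1, 1],
  travel=[
    [3.5, -1.2, 0],
    [0, 0, 45],
    [0, 0, 40],
    [0, 0, 18],
    [0, 0, 0],
  ],
  rotation=[
    [0, 0, 0],
    [0, 0, 0],
    [0, 0, 0],
    [0, 0, 0],
    [0, 0, 0],
  ],
)

```text
time_s: 8.38
tcp_pos: [0.5914, 0.2505, 0.2548]
ee_rot: [3.141, 0.002, 0.108]
wrist_force: [0.1, -0.6, -0.3]
opening: 0.167
```

```bash
python3 - <<'E'
from h import *
s=observe();im=cams.capture('wrist')[:,:,::-1].copy();cv2.imwrite('pics/w5.png',im);print(s['tcp_pos'],s['ee_rot'],s['opening'],s['wrist_force']);np.savez('w5.npz',p=s['tcp_pos'],r=s['ee_rot'])
c=cam('wrist',s)
h=cv2.cvtColor(im,cv2.COLOR_BGR2HSV);m=cv2.inRange(h,(0,0,150),(180,60,255));m[:, :200]=0;m[:,360:]=0
n,l,st,ce=cv2.connectedComponentsWithStats(m);i=1+st[1:,4].argmax();print(st[i])
cv2.imwrite('pics/w5z.png',cv2.resize(im[150:350,180:380],None,fx=3,fy=3,interpolation=cv2.INTER_CUBIC))
for t in('scene',):
    q=cams.capture(t)[:,:,::-1];cv2.imwrite('pics/s5z.png',cv2.resize(q[60:220,290:450],None,fx=3.5,fy=3.5,interpolation=cv2.INTER_CUBIC))
E
```

```text
[0.59140863 0.25045561 0.25479342] [3.14126122e+00 2.19538352e-03 1.07805006e-01] 0.16741724565131622 [ 0.14378417 -0.58715954 -0.31886889]
[ 245  204   66   54 1844]
```

View pics/w5z.png

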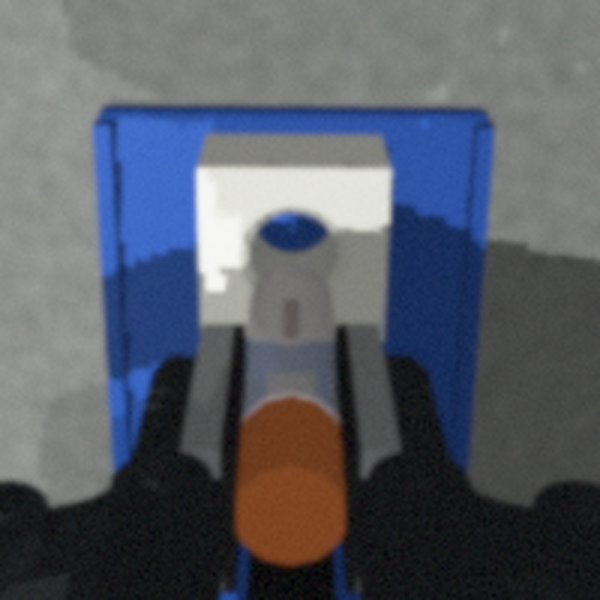

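View pics/s5z.png

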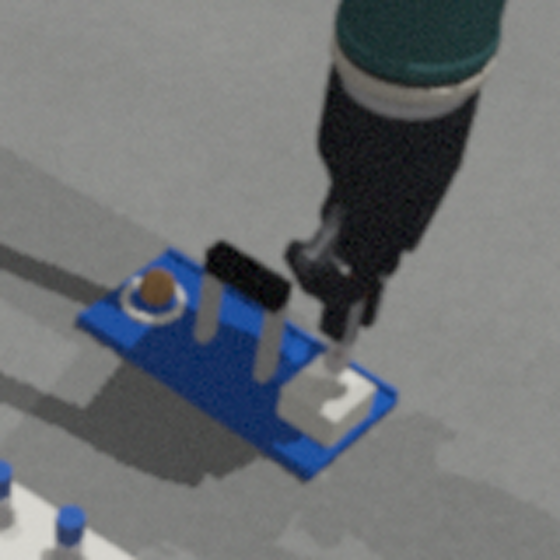

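The vial foot (277,250) lines up with the socket centre (278), and the scene view shows the vial right over the hole. I'll lower slowly and watch the force.

Request:
servo_tool(
  claw=[1, 1, 1, 1, 1],
  travel=[
    [0, 0, 9],
    [0, 0, 7],
    [0, 0, 7],
    [0, 0, 0],
    [0, 0, 0],
  ],
  rotation=[
    [0, 0, 0],
    [0, 0, 0],
    [0, 0, 0],
    [0, 0, 0],
    [0, 0, 0],
  ],
)

```text
time_s: 9.1
tcp_pos: [0.5916, 0.2506, 0.2327]
ee_rot: [-3.141, 0.0, 0.108]
wrist_force: [0.1, -0.2, 1.1]
opening: 0.17
```

Request:
servo_tool(
  claw=[1, 1, 1, 1, 1],
  travel=[
    [0, 0, 6],
    [0, 0, 6],
    [0, 0, 3],
    [0, 0, 0],
    [0, 0, 0],
  ],
  rotation=[
    [0, 0, 0],
    [0, 0, 0],
    [0, 0, 0],
    [0, 0, 0],
    [0, 0, 0],
  ],
)

```text
time_s: 9.72
tcp_pos: [0.5916, 0.2506, 0.2178]
ee_rot: [-3.141, -0.0, 0.108]
wrist_force: [-0.2, 0.2, -0.6]
opening: 0.171
```

Request:
servo_tool(
  claw=[1, 1, 1, 1, 1],
  travel=[
    [0, 0, 2],
    [0, 0, 0],
    [0, 0, 0],
    [0, 0, 0],
    [0, 0, 0],
  ],
  rotation=[
    [0, 0, 0],
    [0, 0, 0],
    [0, 0, 0],
    [0, 0, 0],
    [0, 0, 0],
  ],
)

```text
time_s: 10.35
tcp_pos: [0.5918, 0.2506, 0.2168]
ee_rot: [-3.141, -0.001, 0.108]
wrist_force: [-1.7, -1.3, 7.0]
opening: 0.171
```

The 7 N upward force at the expected depth shows it has bottomed out. I'll open and retreat.

Request:
servo_tool(
  claw=[0, -1, -1, -1, -1],
  travel=[
    [0, 0, 0],
    [0, 0, 0],
    [0, 0, 0],
    [0, 0, 0],
    [0, 0, 0],
  ],
  rotation=[
    [0, 0, 0],
    [0, 0, 0],
    [0, 0, 0],
    [0, 0, 0],
    [0, 0, 0],
  ],
)

```text
time_s: 10.98
tcp_pos: [0.5916, 0.2506, 0.2156]
ee_rot: [-3.142, 0.0, 0.108]
wrist_force: [-0.1, -0.2, 0.6]
opening: 0.998
```

Request:
servo_tool(
  claw=[-1, -1, -1, -1, -1],
  travel=[
    [0, 0, -20],
    [0, 0, -40],
    [0, 0, -50],
    [0, 0, -40],
    [0, 0, 0],
  ],
  rotation=[
    [0, 0, 0],
    [0, 0, 0],
    [0, 0, 0],
    [0, 0, 0],
    [0, 0, 0],
  ],
)

```text
time_s: 11.6
tcp_pos: [0.5929, 0.251, 0.3699]
ee_rot: [-3.14, -0.008, 0.108]
wrist_force: [0.0, 0.1, -0.1]
opening: 0.999
```

```bash
python3 - <<'E'
from h import *
s=observe();im=cams.capture('wrist')[:,:,::-1].copy();cv2.imwrite('pics/w6.png',im);print(s['tcp_pos'],s['ee_rot'],s['opening'],s['wrist_force']);np.savez('w6.npz',p=s['tcp_pos'],r=s['ee_rot'])
q=cams.capture('scene')[:,:,::-1];cv2.imwrite('pics/s6z.png',cv2.resize(q[60:220,290:450],None,fx=3.5,fy=3.5,interpolation=cv2.INTER_CUBIC))
E
```

```text
[0.59292415 0.25101045 0.36993372] [-3.14002679 -0.00776972  0.10785373] 0.9990768544265678 [ 0.04536356  0.07867317 -0.06454469]
```

View pics/w6.png

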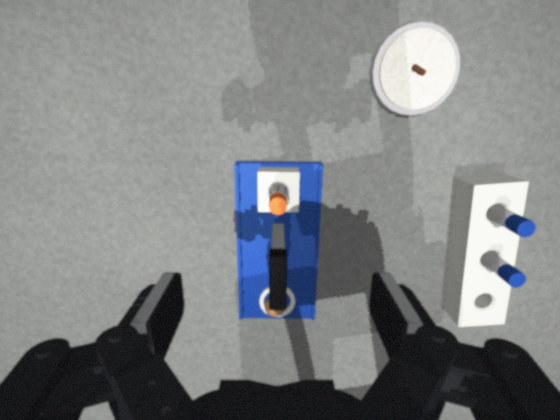

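View pics/s6z.png

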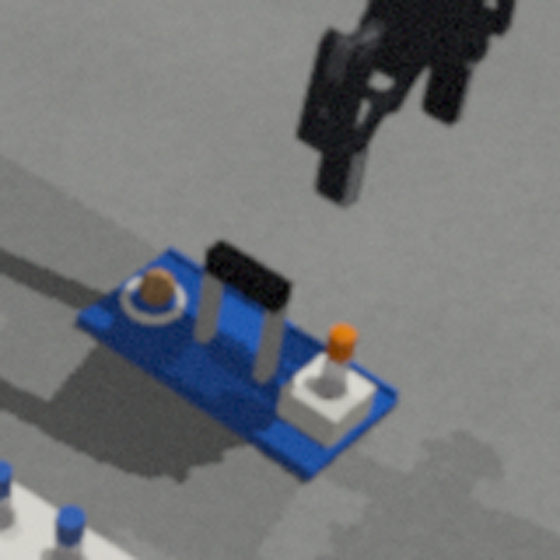

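The vial stands upright in the socket, its orange cap at (278,204). The gall is in its ring at (274,302) and the bar spans x 268 to 287. Checking the seating height and the bar pose numerically:

```bash
python3 - <<'E'
from h import *
im=cv2.imread('pics/w6.png');z=np.load('w6.npz');c=cam('wrist',dict(tcp_pos=z['p'],ee_rot=z['r']))
h=cv2.cvtColor(im,cv2.COLOR_BGR2HSV)
m=np.zeros(h.shape[:2],np.uint8);m[150:325,225:332]=cv2.inRange(h,(105,130,50),(128,255,255))[150:325,225:332]
n,l,st,ce=cv2.connectedComponentsWithStats(m);
ys,xs=np.nonzero(m)
def edge(r,f): 
    v=xs[ys==r]; return f(v)
rows=list(range(175,300,5))
L=np.array([onz(c,(edge(r,np.min)-.5,r),.008)[:2] for r in rows]);Rr=np.array([onz(c,(edge(r,np.max)+.5,r),.008)[:2] for r in rows])
for E in(L,Rr):
    p=np.polyfit(E[:,0],E[:,1],1);print('edge yaw',np.arctan(p[0]),'y at x=.522',np.polyval(p,.522))
M=(L+Rr)/2;p=np.polyfit(M[:,0],M[:,1],1);print('mid',np.arctan(p[0]),np.polyval(p,.522))
b=np.zeros_like(m);b[240:308,258:298]=cv2.inRange(h,(0,0,0),(180,255,45))[240:308,258:298]
for r in(262,275,290,300):
    v=np.nonzero(b[r])[0];print(r,v.min() if len(v) else None,v.max() if len(v) else None,onz(c,((v.min()+v.max())/2,r),.085) if len(v) else '')
yaw=.108;ax=np.array([np.cos(yaw),np.sin(yaw),0]);H=np.array([.522,.2431,0])
for d in(-28,28):print('bar end px',proj(c,H+ax*d/1000+[0,0,.085]))
o=cv2.inRange(h,(2,120,90),(18,255,255));o[:180]=0;o[225:]=0;ys,xs=np.nonzero(o);print('cap',xs.mean(),ys.mean(),ys.min(),ys.max())
for q in(.078,.060):print(proj(c,[.5916,.2506,q]))
sc=cams.capture('scene')[:,:,::-1];hs=cv2.cvtColor(sc.copy(),cv2.COLOR_BGR2HSV);mo=cv2.inRange(hs,(3,150,110),(18,255,255));mo[:140]=0;mo[190:]=0;mo[:,:375]=0;mo[:,:375]=0;mo[:,400:]=0;ys2,xs2=np.nonzero(mo);print(xs2.mean(),ys2.mean(),len(xs2))
print(tri((c,(xs.mean(),ys.mean())),(cam('scene'),(xs2.mean(),ys2.mean()))))
E
```

```text
edge yaw 0.10052675001945768 y at x=.522 0.2893813743542698
edge yaw 0.1000789188044492 y at x=.522 0.19893959268066153
mid 0.10030637112931848 0.244159329957862
262 270 285 [0.54185132 0.24634977 0.085     ]
275 270 285 [0.52913472 0.2449451  0.085     ]
290 271 284 [0.5140046  0.24327383 0.085     ]
300 270 285 [0.50363413 0.24212831 0.085     ]
bar end px [278.58616532 309.0426203 ]
bar end px [278.78533198 253.77399131]
cap 277.5481727574751 203.53488372093022 193 214
[278.96237696 204.88911053]
[278.85483249 198.63160592]
387.0655737704918 157.45901639344262 61
(array([0.5894681 , 0.25164867, 0.06600922]), [np.float64(0.0006362552422652947), np.float64(0.0006362552422651787)])
```

Cap height and position agree with a seated vial: about 0.067 m, against 0.069 expected. The bar centre is at about (0.522, 0.2435) with yaw 0.100. Moving over the handle.

Request:
servo_tool(
  claw=[-1, -1, -1, -1, -1],
  travel=[
    [-35, 0, 0],
    [-35, 0, 0],
    [0, 0, 0],
    [0, 0, 0],
    [0, 0, 0],
  ],
  rotation=[
    [0, 0, 0.006],
    [0, 0, 0],
    [0, 0, 0],
    [0, 0, 0],
    [0, 0, 0],
  ],
)

```text
time_s: 12.38
tcp_pos: [0.5229, 0.2433, 0.3653]
ee_rot: [-3.142, -0.0, 0.102]
wrist_force: [0.3, -0.6, 1.0]
opening: 0.997
```

Request:
servo_tool(
  claw=[-1, -1, -1, -1, -1],
  travel=[
    [0, 0, 40],
    [0, 0, 45],
    [0, 0, 30],
    [0, 0, 18],
    [0, 0, 0],
  ],
  rotation=[
    [0, 0, 0],
    [0, 0, 0],
    [0, 0, 0],
    [0, 0, 0],
    [0, 0, 0],
  ],
)

```text
time_s: 13.0
tcp_pos: [0.522, 0.243, 0.2311]
ee_rot: [3.141, 0.003, 0.101]
wrist_force: [0.6, -0.8, -0.1]
opening: 0.997
```

```bash
python3 - <<'E'
from h import *
s=observe();im=cams.capture('wrist')[:,:,::-1].copy();cv2.imwrite('pics/w7.png',im);print(s['tcp_pos'],s['ee_rot'],s['opening'],s['wrist_force'])
E
```

```text
[0.52199645 0.24302783 0.23105059] [3.14099319e+00 3.06215772e-03 1.01487729e-01] 0.9974827532974372 [ 0.55008997 -0.77011028 -0.14205836]
```

View pics/w7.png

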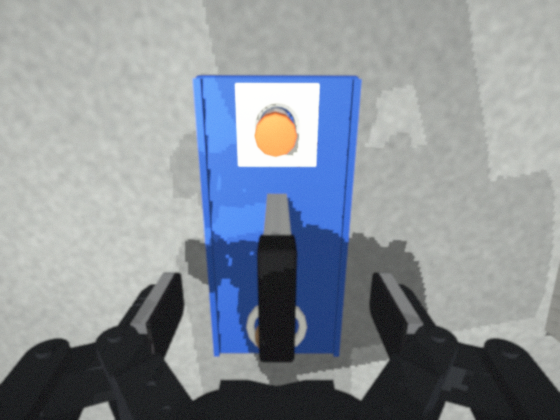

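The bar at x≈277 is centred between the fingers (183/370). I'll close in stages.

Request:
servo_tool(
  claw=[0, 0.3, 0.45, 0.55, 0.6],
  travel=[
    [0, 0, 0],
    [0, 0, 0],
    [0, 0, 0],
    [0, 0, 0],
    [0, 0, 0],
  ],
  rotation=[
    [0, 0, 0],
    [0, 0, 0],
    [0, 0, 0],
    [0, 0, 0],
    [0, 0, 0],
  ],
)

```text
time_s: 13.68
tcp_pos: [0.522, 0.2432, 0.2329]
ee_rot: [-3.141, -0.0, 0.102]
wrist_force: [-0.1, 0.4, -0.6]
opening: 0.2
```

Request:
servo_tool(
  claw=[0.65, 0.75, 1, 1, 1],
  travel=[
    [0, 0, 0],
    [0, 0, 0],
    [0, 0, 0],
    [0, 0, 0],
    [0, 0, 0],
  ],
  rotation=[
    [0, 0, 0],
    [0, 0, 0],
    [0, 0, 0],
    [0, 0, 0],
    [0, 0, 0],
  ],
)

```text
time_s: 14.3
tcp_pos: [0.522, 0.2431, 0.2329]
ee_rot: [3.141, -0.0, 0.102]
wrist_force: [-0.4, -3.8, 4.9]
opening: 0.174
```

Request:
servo_tool(
  claw=[1, 1, 1, 1, 1],
  travel=[
    [0, 0, 0],
    [0, 0, 0],
    [0, 0, -1],
    [0, 0, -2],
    [0, 0, -3],
  ],
  rotation=[
    [0, 0, 0],
    [0, 0, 0],
    [0, 0, 0],
    [0, 0, 0],
    [0, 0, 0],
  ],
)

```text
time_s: 14.92
tcp_pos: [0.5216, 0.2434, 0.2384]
ee_rot: [-3.141, 0.001, 0.102]
wrist_force: [-0.7, -0.2, -2.4]
opening: 0.177
```

```bash
python3 - <<'E'
from h import *
s=observe();im=cams.capture('wrist')[:,:,::-1].copy();cv2.imwrite('pics/w8.png',im);print(s['tcp_pos'],s['ee_rot'],s['opening'],s['wrist_force'],s['wrist_torque'])
q=cams.capture('scene')[:,:,::-1];cv2.imwrite('pics/s8z.png',cv2.resize(q[60:220,290:450],None,fx=3.5,fy=3.5,interpolation=cv2.INTER_CUBIC))
E
```

```text
[0.52164741 0.24338706 0.23836104] [-3.14142838e+00  1.15629236e-03  1.01863139e-01] 0.17737801502052583 [-0.73862514 -0.22822194 -2.42490757] [-0.02993001  0.0447506  -0.05996162]
```

View pics/w8.png

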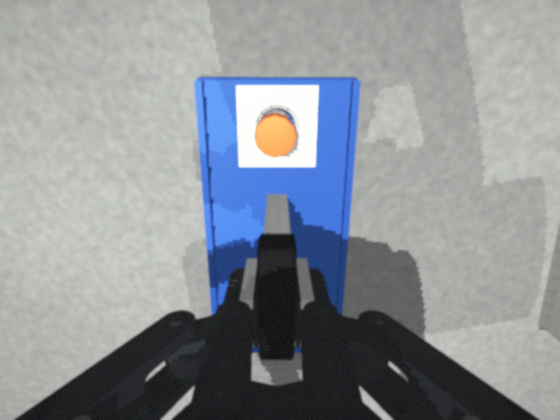

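View pics/s8z.png

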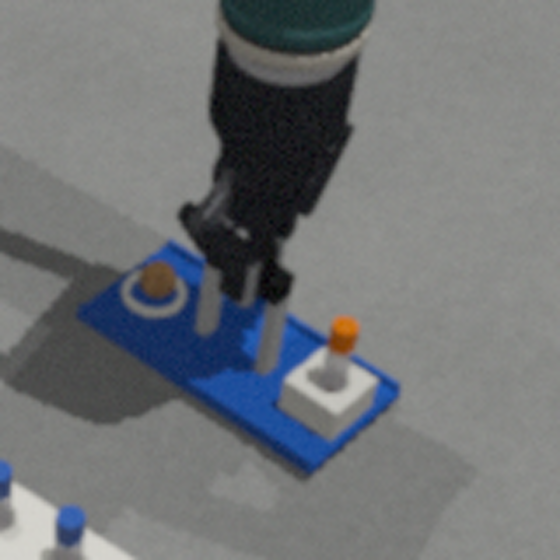

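The tray is off the bench and level, with the vial and gall (158,278 in the zoomed scene view) aboard. I'll lift gently and refine the plate pose.

Request:
servo_tool(
  claw=[1, 1, 1, 1, 1],
  travel=[
    [0, 0, -4],
    [0, 0, -7],
    [0, 0, -10],
    [0, 0, -12],
    [0, 0, -12],
  ],
  rotation=[
    [0, 0, 0],
    [0, 0, 0],
    [0, 0, 0],
    [0, 0, 0],
    [0, 0, 0],
  ],
)

```text
time_s: 15.65
tcp_pos: [0.5221, 0.2433, 0.2849]
ee_rot: [-3.141, -0.001, 0.102]
wrist_force: [-0.4, -0.3, -3.4]
opening: 0.173
```

Request:
servo_tool(
  claw=[1, 1, 1, 1, 1],
  travel=[
    [0, 0, -12],
    [0, 0, -12],
    [0, 0, -12],
    [0, 0, -12],
    [0, 0, -9],
  ],
  rotation=[
    [0, 0, 0],
    [0, 0, 0],
    [0, 0, 0],
    [0, 0, 0],
    [0, 0, 0],
  ],
)

```text
time_s: 16.27
tcp_pos: [0.5221, 0.2433, 0.3416]
ee_rot: [-3.141, -0.0, 0.102]
wrist_force: [0.3, 0.0, -3.3]
opening: 0.17
```

Request:
servo_tool(
  claw=[1, 1, 1, 1, 1],
  travel=[
    [0, 0, -6],
    [0, 0, -3],
    [0, 0, 0],
    [0, 0, 0],
    [0, 0, 0],
  ],
  rotation=[
    [0, 0, 0],
    [0, 0, 0],
    [0, 0, 0],
    [0, 0, 0],
    [0, 0, 0],
  ],
)

```text
time_s: 16.9
tcp_pos: [0.5219, 0.2432, 0.3494]
ee_rot: [3.142, 0.001, 0.102]
wrist_force: [1.2, -0.8, -3.2]
opening: 0.174
```

```bash
python3 - <<'E'
from h import *
s=observe();print(s['tcp_pos'],s['ee_rot'],s['opening'],s['wrist_force'])
q=cams.capture('scene')[:,:,::-1];cv2.imwrite('pics/s9.png',q)
w=cams.capture('wrist')[:,:,::-1];cv2.imwrite('pics/w9.png',w)
t=cams.capture('top')
for n,uv in(('top',(374.5,237.5)),('scene',(155.7,285.5))):print(n,onz(cam(n),uv,.016))
m=models.trace('top','plate_top')[0]; print(m['confidence'],m['box'])
M=m['mask'].astype(np.uint8);ct,_=cv2.findContours(M,cv2.RETR_EXTERNAL,cv2.CHAIN_APPROX_NONE);k=max(ct,key=cv2.contourArea)
r=cv2.minAreaRect(k);P=np.array([onz(cam('top'),p,.018)[:2] for p in cv2.boxPoints(r)]);print(P,P.mean(0),np.linalg.norm(np.diff(P,axis=0),axis=1))
d=[P[1]-P[0],P[2]-P[1]];d=max(d,key=np.linalg.norm);print('yaw',np.arctan(d[1]/d[0]))
z=np.load('w1.npz');c=cam('wrist',dict(tcp_pos=z['p'],ee_rot=z['r']))
a,b=onz(c,(467,127),.018),onz(c,(434,290),.018);b2=onz(c,(544,290),.018);print('w1 edge',a,b,b2,np.arctan2((a-b)[1],(a-b)[0]),np.linalg.norm(a-b),np.linalg.norm(b2-b))
E
```

```text
[0.52186692 0.24321149 0.34939457] [3.14156284e+00 6.81878178e-04 1.01817377e-01] 0.1738850601658914 [ 1.16470832 -0.84081096 -3.17596532]
top [ 0.50714199 -0.25296654  0.016     ]
scene [ 0.51982397 -0.26102977  0.016     ]
0.57 [335.6, 190.4, 78.8, 97.0]
[[ 0.59274665 -0.16349687]
 [ 0.62339942 -0.30535422]
 [ 0.42419058 -0.34133344]
 [ 0.395101   -0.20242732]] [ 0.50885942 -0.25315296] [0.14513133 0.20243188 0.1419194 ]
yaw 0.1786842761207719
w1 edge [ 0.59148051 -0.16540766  0.018     ] [ 0.39605611 -0.20694825  0.018     ] [ 0.42738699 -0.34146186  0.018     ] 0.20944857552642782 0.19979068869728478 0.13811420846981506
```

View pics/s9.png

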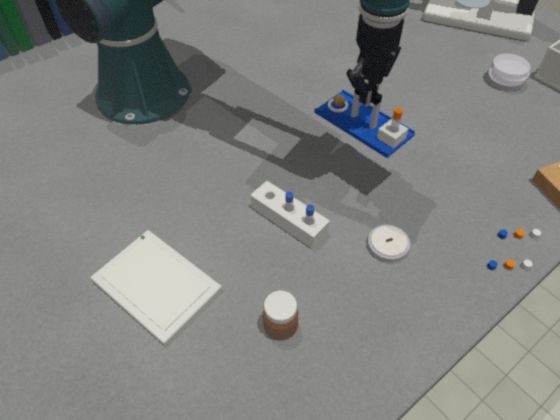

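The tray is level and aloft, with the gall in its ring at (338,103). The plate centre is (0.509, -0.2535) by both the top and wrist views, with yaw of about 0.20. The scene's raw mask centroid was about 13 mm off, which is within tolerance. I'll carry it over smoothly.

Request:
servo_tool(
  claw=[1, 1, 1, 1, 1],
  travel=[
    [-0.6, 5, 0],
    [-1.3, 10, 0],
    [-1.9, 15, 0],
    [-2.6, 20, 0],
    [-3.2, 25, 0],
  ],
  rotation=[
    [0, 0, 0],
    [0, 0, 0],
    [0, 0, 0],
    [0, 0, 0],
    [0, 0, 0],
  ],
)

```text
time_s: 17.73
tcp_pos: [0.5199, 0.166, 0.3498]
ee_rot: [3.141, -0.0, 0.102]
wrist_force: [0.4, 0.0, -2.9]
opening: 0.175
```

Request:
servo_tool(
  claw=[1, 1, 1, 1, 1],
  travel=[
    [-3.2, 25, 0],
    [-3.2, 25, 0],
    [-3.2, 25, 0],
    [-3.2, 25, 0],
    [-3.2, 25, 0],
  ],
  rotation=[
    [0, 0, 0],
    [0, 0, 0],
    [0, 0, 0],
    [0, 0, 0],
    [0, 0, 0],
  ],
)

```text
time_s: 18.35
tcp_pos: [0.5163, 0.0397, 0.3498]
ee_rot: [3.141, 0.0, 0.101]
wrist_force: [-0.2, -0.4, -4.1]
opening: 0.175
```

Request:
servo_tool(
  claw=[1, 1, 1, 1, 1],
  travel=[
    [-3.2, 25, 0],
    [-3.2, 25, 0],
    [-3.2, 25, 0],
    [-3.2, 25, 0],
    [-3.2, 25, 0],
  ],
  rotation=[
    [0, 0, 0],
    [0, 0, 0],
    [0, 0, 0],
    [0, 0, 0],
    [0, 0, 0],
  ],
)

```text
time_s: 18.98
tcp_pos: [0.5128, -0.0862, 0.3498]
ee_rot: [3.141, 0.0, 0.101]
wrist_force: [-0.1, -0.4, -3.2]
opening: 0.174
```

Request:
servo_tool(
  claw=[1, 1, 1, 1, 1],
  travel=[
    [-3.2, 25, 0],
    [-3.2, 25, 0],
    [-3.2, 25, 0],
    [-2.8, 22, 0],
    [-2.6, 20, 0],
  ],
  rotation=[
    [0, 0, 0],
    [0, 0, 0],
    [0, 0, 0],
    [0, 0, 0],
    [0, 0, 0],
  ],
)

```text
time_s: 19.6
tcp_pos: [0.5097, -0.204, 0.3498]
ee_rot: [3.142, 0.0, 0.101]
wrist_force: [0.6, 0.2, -3.7]
opening: 0.177
```

Request:
servo_tool(
  claw=[1, 1, 1, 1, 1],
  travel=[
    [-2.3, 18, 0],
    [-1.8, 14, 0],
    [-1.3, 10, 0],
    [-0.8, 6, 0],
    [-0.4, 3, 0],
  ],
  rotation=[
    [0, 0, 0],
    [0, 0, 0],
    [0, 0, 0],
    [0, 0, 0],
    [0, 0, 0],
  ],
)

```text
time_s: 20.23
tcp_pos: [0.5092, -0.2537, 0.3496]
ee_rot: [-3.141, 0.0, 0.102]
wrist_force: [-0.3, -0.5, -3.2]
opening: 0.176
```

Request:
servo_tool(
  claw=[1, 1, 1, 1, 1],
  travel=[
    [0, 0, 0],
    [0, 0, 0],
    [0, 0, 0],
    [0, 0, 0],
    [0, 0, 0],
  ],
  rotation=[
    [0, 0, -0.01],
    [0, 0, -0.02],
    [0, 0, -0.025],
    [0, 0, -0.025],
    [0, 0, -0.015],
  ],
)

```text
time_s: 20.85
tcp_pos: [0.5092, -0.2535, 0.3497]
ee_rot: [-3.142, -0.0, 0.198]
wrist_force: [0.9, 0.0, -3.7]
opening: 0.18
```

Request:
servo_tool(
  claw=[1, 1, 1, 1, 1],
  travel=[
    [0, 0, 0],
    [0, 0, 0],
    [0, 0, 0],
    [0, 0, 0],
    [0, 0, 0],
  ],
  rotation=[
    [0, 0, 0],
    [0, 0, 0],
    [0, 0, 0],
    [0, 0, 0],
    [0, 0, 0],
  ],
)

```text
time_s: 21.48
tcp_pos: [0.5092, -0.2536, 0.3497]
ee_rot: [-3.141, 0.0, 0.197]
wrist_force: [-0.7, 0.1, -2.9]
opening: 0.176
```

```bash
python3 - <<'E'
from h import *
s=observe();print(s['tcp_pos'],s['ee_rot'],s['opening'],s['wrist_force'],s['qvel'])
for n in('scene','wrist','top'):cv2.imwrite(f'pics/{n}10.png',cams.capture(n)[:,:,::-1])
E
```

```text
[ 0.50922034 -0.253634    0.34968244] [-3.14148945e+00  1.30239635e-05  1.96822715e-01] 0.1764875268745955 [-0.73608503  0.05612945 -2.85292137] [ 1.17359539e-03  1.15218321e-03  8.11004925e-04 -3.29001451e-06
  4.31932269e-05 -1.61237840e-03]
```

View pics/scene10.png

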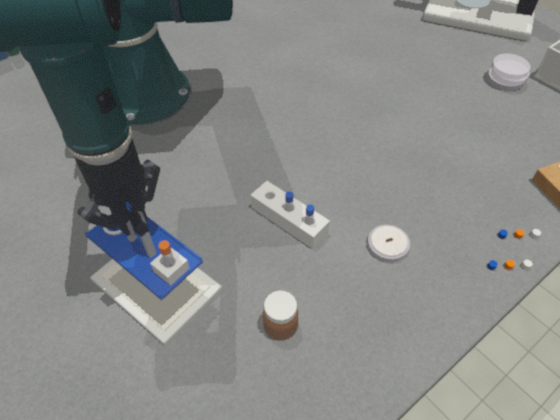

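View pics/wrist10.png

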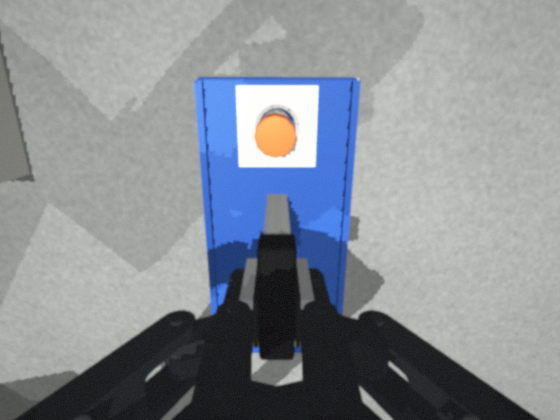

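View pics/top10.png

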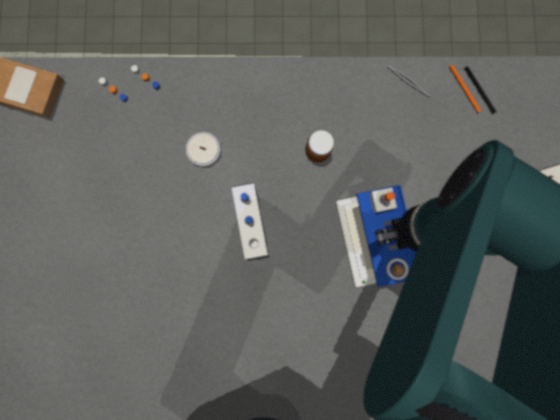

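The gall is visible in its ring at (398,269) in the top view, and the vial is seated. A final numeric check before handing in:

```bash
python3 - <<'E'
from h import *
t=cam('top');im=cv2.imread('pics/top10.png');yaw=.197;ax=np.array([np.cos(yaw),np.sin(yaw),0]);T=np.array([.5092,-.2536,.1168])
print('pocket px',proj(t,T-.068*ax+[0,0,.020]),'cap px',proj(t,T+.07*ax+[0,0,.078]))
h=cv2.cvtColor(im,cv2.COLOR_BGR2HSV)
for lo,hi,b in(((3,60,40),(20,255,200),(386,258,24,24)),((3,150,100),(18,255,255),(375,188,25,20))):
    x,y,w,k=b;m=cv2.inRange(h,lo,hi)[y:y+k,x:x+w];ys,xs=np.nonzero(m);print(xs.mean()+x,ys.mean()+y,len(xs))
print(manip.finish_job(), observe()['time_s'])
E
```

```text
pocket px [398.68847433 268.30044659] cap px [391.02509352 195.21052082]
397.6938775510204 269.734693877551 98
389.2857142857143 195.9591836734694 49
the job is handed in; nothing more can be done
the job is handed in; nothing more can be done
```

I moved the orange-capped vial from the bench rack into the tray's hole and pressed it until the wrist force read about 7 N. After letting go, I lifted the tray by its bar and carried it level. I handed the job in at about 21.6 s with the tray still held over the light plate; no verdict is reported.

**Last checks:**
- **Tray position:** the underside is about 99 mm above the plate top. By calculation from the arm's pose, the tray's middle is within 1 mm of the plate centre I measured. The tool is level and its yaw is 0.197 rad; I measured the plate's yaw as 0.18–0.21 rad.
- **Stillness and grip:** the joint speeds were about zero. The finger opening was steady at about 0.176, and the wrist carried about 3 N.
- **Gall:** it showed in its ring in the top view, within 2 px (about 4 mm) of the predicted pocket centre.
- **Vial:** the cap showed within 2 px of where a seated vial's cap should be.
- **Other objects:** the blue-capped vials, jar and dish looked unmoved in the pictures. I did not measure them again.

**Disagreements:**
- The trained network's outline of the plate in the scene camera put its centre about 13 mm from where the top and wrist views did. I used the top and wrist views, which agreed with each other.
- The wrist camera read about 1 mm off sideways; I corrected for that when inserting the vial.

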